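# Fit the keyed rover wheel onto the drive shaft

### The job

Fit the orange rover wheel onto the upright shaft of the drive unit: lift it by its square boss, turn it until the notch in its bore lines up with the yellow key beside the shaft, and set it fully home and flat on the steel flange, then let go. Leave the blue wheel where it is.

Things in the scene. Friction and masses are not known exactly. Their poses are not given: they have to be found in the camera images.
- orange_wheel: Loose orange wheel lying flat, 0.13-0.25 kg. Tyre 100 mm across, 26 mm high; in its middle a square boss 48 x 48 mm (sides along x, y), top at 64 mm: grip it across two sides, finger ends above the tyre. Through bore 26 mm, with one notch towards +x (black marks), 20 mm wide, reaching 20 mm from the axis, full height. Origin: centre of underside; z up, x through the notch.
- blue_wheel: Loose blue wheel of the same size and shape, but with a plain round 26 mm bore and no notch, so it cannot go over the key. Not to be used. Origin: centre of the underside, z up.
- drive_unit: Fixed. Plate 130 x 110 mm, black gearbox 76 x 76 mm, on it a steel flange 60 mm across, top 46 mm above the table. From it rises a shaft 18 mm across, straight to 78 mm, then a cone to a 6 mm tip at 104 mm. Beside it on the +x side a yellow key 10 mm wide, reaching 19 mm from the axis, ridged top at 70 mm. Origin: underside centre, below the shaft; x through the key, z up.
- drive_seat (a point): Centre of the flange's top, on the shaft axis, 46 mm above the table: where the orange wheel's origin lies when fully home. Axes as the drive unit's. The wheel goes down with its x along this x (not opposite); about 15 degrees either way still fits.
Mind the look-alikes: they are no part of the job. What is shaped like the drive_unit but brown or red is not meant.

How it is judged (in metres and radians):
At the end, for the whole second after the job is handed in: The orange wheel is at rest on the drive unit's shaft with the key in its notch: its underside centre within 10 mm of the flange centre both sideways and in height, its axis within 10 degrees of upright; the blue wheel lies within 30 mm of where it started (z of orange_wheel in the frame of drive_seat between -0.01 and 0.01 m and horizontal distance between orange_wheel and drive_seat below 0.01 m and angle between orange_wheel's own z axis and vertical below 0.18 rad and linear speed of orange_wheel below 0.02 m/s and distance of blue_wheel from where it was at the start of the episode below 0.03 m); the robot touches nothing.
It fails at once if the blue wheel is pushed or carried more than 30 mm from its place (distance of blue_wheel from where it was at the start of the episode above 0.03 m).
It also fails if it takes over 38 s, if anything falls off the work surface, if the arm or the gripper's body presses on something with over 40 N, if the wrist force passes 120 N, or if a joint passes its speed limit or range.

### The arm

A 7-joint arm with a two-finger parallel gripper is mounted at the origin on the work surface. World frame = base frame: x ahead of the robot, y to its left, z up, the work surface at z = 0. Lengths are in m, angles in degrees, forces in N, time in s.
With the tool pointing down it reaches from about 0.4 to 0.925 m from the base axis. Payload 5.6 kg.
Tool frame: the origin (TCP) lies at the very end of the fingers, on their centre line; the grasp point (between the pads) lies grip_point_offset behind it (grip_point_offset is the distance from the TCP to the grasp point, in m); z points along the fingers, x is the direction in which the jaws open and shut, and the axes are right-handed (so a half turn about z gives the same grasp; the last joint's range is limited). The gripper opens to 85 mm and grips with 20 to 120 N. Pads are 22 mm wide; open, the fingers measure 114 mm over their backs; the gripper's body (76 mm by 85 mm) begins 54 mm behind the grasp point. The pads swing forward as they close: fully open they stand 13 mm farther back than shut.
Start: joints at [-2.464, 26.786, -0.665, 91.828, 0.344, 61.387, -3.226], TCP at [0.65, -0, 0.231] pointing down, gripper open.
Joint ranges: [-144.91, 144.91], [-17.63, 115.5], [-89.93, 88.59], [15.96, 139.68], [-74.01, 254.01], [8.47, 105.57], [-167.45, 167.45]. Speed limits (degrees/s): [147.25, 147.25, 180, 180, 180, 180, 180].

### API

Orientations are given as [roll, pitch, yaw] about the fixed x, y, z axes, in that order (R = Rz(yaw) Ry(pitch) Rx(roll)).
In Python, from cell import * gives the robot as it stands.
- The arm moves only by the shell command python3 -m creep 'ROWS'. ROWS is JSON, a list of rows, each an object of numbers: "claw": the finger opening in mm, from 0 to 85.4; "x", "y", "z": the shift along the tool's x, y, z in mm; "rx", "ry", "rz": the turn, a rotation vector about the tool's x, y, z in degrees. In form: [{"claw": .., "x": .., "y": .., "z": .., "rx": .., "ry": .., "rz": ..}, ...]. A call has 1 to 8 rows; each row is the pose to reach, as a shift and turn from the pose commanded when the call began, along the tool's axes at that moment; what a row does not reach only later rows make up. A row lasts 1/10 s, in which the tool goes at most 50 mm and 8.59 degrees, less where a joint would pass 70% of its speed; a pose out of reach is approached as far as the arm can. A call with a gripper value outside its range is refused whole. The fingers move at their own pace and stop on an object; the grip force is fixed at half the most. Time passes only in rows, so rows that repeat a pose let the fingers close. It gives the time, the measured TCP pose, the force and the opening at its end, in the units of the state.
- read_state(): the state, without advancing time (a new reading comes with each control period).
- grab_frame(name): name is "scene" or "side" or "wrist"; returns the picture (384x512x3 uint8, blue, green, red); there is no depth.
- get_calibration(name): a dict with "mtx" (3x3 intrinsics, pixels), "rvec" (rotation vector, rad) and "tvec" (3), from world to camera coordinates, as OpenCV has them; the wrist camera has in their place "tool_from_camera" (4x4, takes a point from camera to tool coordinates, whose origin is the TCP and whose axes are the tool frame's). Camera axes: x right, y down, z forward; pixel columns grow to the right and rows downward; lengths in m; the calibration is good to about 2 mm. A picture is of the moment at which its call begins: read the wrist's pose just before it. get_calibration takes no time and is no camera call.
- sign_off(): hands the job in, once; it reports no verdict.
The state is a dict: "t": time; "qpos": joint angles; "qd": joint speeds; "effort": joint torques, N m; "tool_pos": TCP position; "ee_rot": TCP orientation; "force": force on the tool from outside, world axes, zero at the start; "moment": the same for the moment, N m; "opening": finger opening in m.
Only numpy, scipy, OpenCV 4.12 (cv2) and the standard library are available. Lean on these libraries where they do the work, as an engineer would, in place of code of your own. Each camera call takes 0.05 s, during which the arm holds its last target. There are 200 camera calls.

## Working session

There is one attempt and no reset: what is moved stays moved. The work goes in short steps, Python scripts to look and compute and a shell command to move; the robot and the scene stay as the last step left them, time stands still between calls to the robot, and variables do not carry over. Pictures are saved under pics/ and viewed, about 8 in all and at most 12, crops included, and the job is handed in when it is done.

```bash
mkdir -p pics; ls; python3 - <<'E'
from cell import *
import cv2,numpy as np
s=read_state();print(s)
a=grab_frame("scene");b=grab_frame("side");c=grab_frame("wrist")
for n,i in zip(("scene","side","wrist"),(a,b,c)): cv2.imwrite(f"pics/{n}0.png",i)
cv2.imwrite("pics/both0.png",cv2.resize(np.vstack([a,b]),(800,1200))[:,:]) 
for n in("scene","side","wrist"):print(n,get_calibration(n))
E
```

```text
pics
{'t': 0.0, 'qpos': array([-2.46362167, 26.83783061, -0.66532342, 91.88257588,  0.34440755,
       61.38576739, -3.22679121]), 'qd': array([-0.12111462,  0.091153  , -0.03617214,  0.00966407,  0.12105925,
        0.01048553,  0.00431777]), 'effort': array([-1.81076980e-04, -5.32374322e+01,  2.12178100e-02, -2.51299274e+01,
        1.13576866e-02,  7.69772858e-03, -1.10212341e-06]), 'tool_pos': array([ 6.49429012e-01, -6.76476922e-05,  2.30305645e-01]), 'ee_rot': array([ 1.79992462e+02,  1.03926855e-01, -4.02119320e-03]), 'force': array([ 0.4805361 ,  0.72629158, -0.29916609]), 'moment': array([-0.0333185 ,  0.06655161,  0.04319714]), 'opening': 0.08531192659367967}
scene {'mtx': array([[379.34577927,   0.        , 263.47229423],
       [  0.        , 379.34577927, 189.24337415],
       [  0.        ,   0.        ,   1.        ]]), 'rvec': array([ 1.80858286,  1.36874672, -0.69577383]), 'tvec': array([-0.07103428, -0.20927804,  1.56896984])}
side {'mtx': array([[360.88849654,   0.        , 250.00534138],
       [  0.        , 360.88849654, 195.49968824],
       [  0.        ,   0.        ,   1.        ]]), 'rvec': array([ 2.21513019, -0.29657662,  0.11880755]), 'tvec': array([-0.46140244,  0.07412896,  1.00366223])}
wrist {'mtx': array([[282.48046174,   0.        , 255.76805096],
       [  0.        , 282.48046174, 194.35842831],
       [  0.        ,   0.        ,   1.        ]]), 'tool_from_camera': array([[ 9.99998625e-01,  1.01612034e-03,  1.31078463e-03,
        -1.40697738e-03],
       [-1.35252517e-03,  9.57043063e-01,  2.89942659e-01,
        -7.31228074e-02],
       [-9.59860704e-04, -2.89944033e-01,  9.57043121e-01,
        -1.41741359e-01],
       [ 0.00000000e+00,  0.00000000e+00,  0.00000000e+00,
         1.00000000e+00]])}
```

View pics/scene0.png

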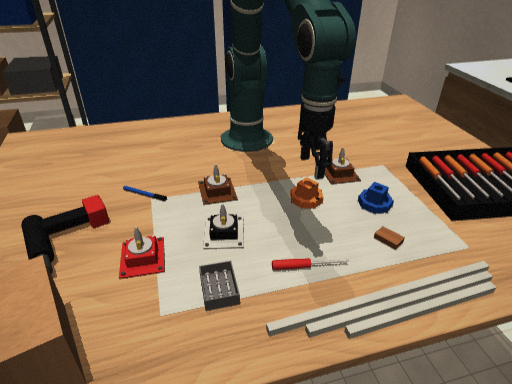

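View pics/side0.png

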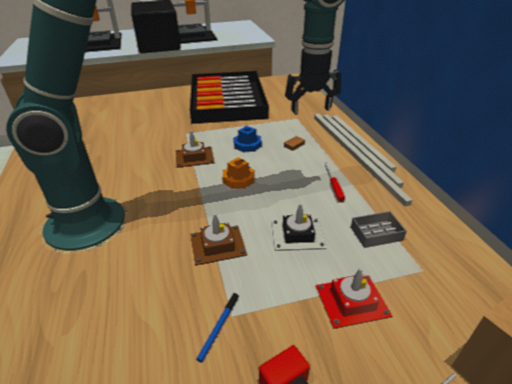

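Scene candidates for the drive unit are brown (217,185), brown (342,165), red (142,250) and black on a pale plate (224,225). Only the last has the black gearbox described. The orange wheel is at (307,193) and the blue one at (377,197). Next is an enlarged crop to confirm.

```bash
python3 - <<'E'
import cv2,numpy as np
s,d,w=[cv2.imread(f"pics/{n}0.png") for n in("scene","side","wrist")]
def c(i,x,y,h=25):return cv2.resize(i[y-h:y+h,x-h:x+h],(300,300),interpolation=cv2.INTER_CUBIC)
t=np.vstack([np.hstack([c(s,307,193),c(d,239,173)]),np.hstack([c(s,224,222),c(d,299,227)])])
cv2.imwrite("pics/crop.png",t)
E
```

```text
(no output)
```

View pics/crop.png

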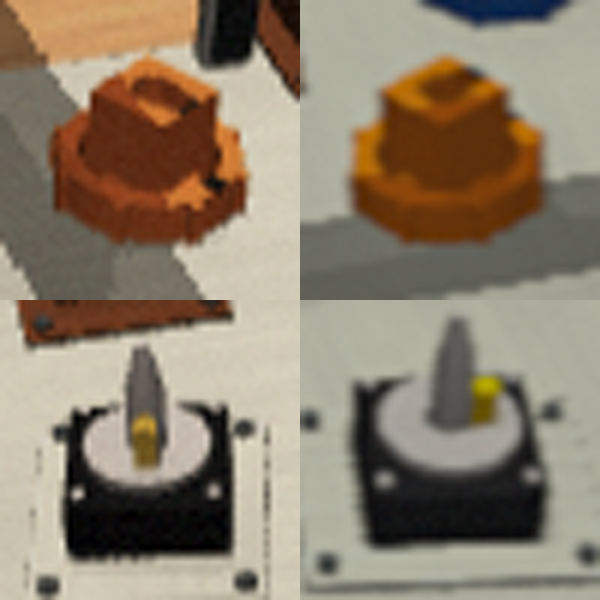

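View pics/wrist0.png

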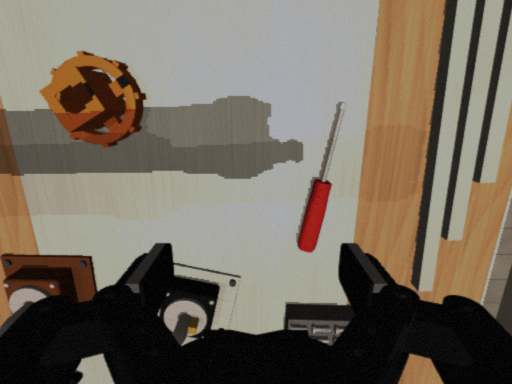

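The crop confirms it: orange wheel with black notch marks (scene boss mark about (313,186)), and a black gearbox with a grey flange and yellow key (scene key (223,218), side key (355,266)). Now I'll cast rays from these picks.

```bash
cat > h.py <<'E'
from cell import *
import cv2,numpy as np
from scipy.spatial.transform import Rotation as Ro
def cast(name,px,z,st=None):
    c=get_calibration(name);K=c["mtx"]
    if name=="wrist":
        R=Ro.from_euler("xyz",st["ee_rot"],degrees=True).as_matrix();T=c["tool_from_camera"]
        Rw=R@T[:3,:3];o=R@T[:3,3]+st["tool_pos"]
    else:
        Q=cv2.Rodrigues(c["rvec"])[0];Rw=Q.T;o=-Q.T@c["tvec"]
    d=np.c_[np.atleast_2d(px),np.ones(len(np.atleast_2d(px)))]@np.linalg.inv(K).T@Rw.T
    return o+d*((z-o[2])/d[:,2])[:,None]
E
python3 - <<'E'
from h import *
st=dict(tool_pos=np.array([.6494,0,.2303]),ee_rot=[179.99,.1,0])
np.set_printoptions(precision=4,suppress=True)
f=lambda p,ox,oy:np.array(p)/6+[ox-.5,oy-.5]
bs=cast("scene",f([(93,93),(150,57),(218,97),(160,128)],282,168),.064)
bd=cast("side",f([(83,95),(148,57),(210,93),(145,115)],214,148),.064)
for b in(bs,bd):print("boss",b[:,:2].tolist(),b.mean(0),"sides",np.linalg.norm(b-np.roll(b,1,0),axis=1))
m1=cast("scene",f((188,108),282,168),.064);m2=cast("side",f((172,70),214,148),.064);m3=cast("scene",f((215,185),282,168),.026)
for m,c in((m1,bs),(m2,bd),(m3,bs)):
  v=(m-c.mean(0))[0];print("mark",m,np.hypot(*v[:2]),np.degrees(np.arctan2(v[1],v[0])))
# flange
for n,fc,k,o in(("scene",(147,140),(145,125),(199,197)),("side",(150,120),(187,83),(274,202))):
  F=cast(n,f(fc,*o),.046)[0];Kt=cast(n,f(k,*o),.070)[0];v=Kt-F
  print(n,"flange",F,"key",Kt,np.hypot(*v[:2]),np.degrees(np.arctan2(v[1],v[0])))
E
```

```text
boss [[0.4523419917757705, 0.05033094296489771], [0.42761413389956704, 0.09205420670258263], [0.47260887600701096, 0.1122984386991438], [0.4913604128120487, 0.07229633432843297]] [0.461  0.0817 0.064 ] sides [0.0448 0.0485 0.0493 0.0442]
boss [[0.4283242882636318, 0.0837616257649284], [0.46873912319293376, 0.1100873735305038], [0.49126941282757464, 0.06718574139534139], [0.45461856357203095, 0.05666924175077903]] [0.4607 0.0794 0.064 ] sides [0.0378 0.0482 0.0485 0.0381]
mark [[0.4781 0.0932 0.064 ]] 0.020580927126101253 33.73759824152931
mark [[0.4778 0.0941 0.064 ]] 0.02251709349708272 40.68308042018105
mark [[0.4972 0.1042 0.026 ]] 0.04262656613418782 31.83709270109795
scene flange [ 0.5485 -0.2051  0.046 ] key [ 0.5667 -0.2086  0.07  ] 0.018548081954300143 -10.830967416034817
side flange [ 0.5514 -0.2076  0.046 ] key [ 0.5635 -0.2148  0.07  ] 0.01402631081979527 -30.986710749793108
```

```bash
python3 -m creep '[{"claw":85,"x":-47,"y":-20,"z":0,"rz":-7},{"claw":85,"x":-94,"y":-40,"z":0,"rz":-14},{"claw":85,"x":-141,"y":-60,"z":0,"rz":-21},{"claw":85,"x":-188,"y":-80,"z":0,"rz":-28},{"claw":85,"x":-188,"y":-80,"z":0,"rz":-28},{"claw":85,"x":-188,"y":-80,"z":0,"rz":-28},{"claw":85,"x":-188,"y":-80,"z":0,"rz":-28}]'
python3 - <<'E'
from h import *
import cell
s=read_state();i=grab_frame("wrist");cv2.imwrite("pics/w1.png",i);print(s["tool_pos"],s["ee_rot"],s["qpos"])
print(getattr(cell,"grip_point_offset",None))
np.save("s1.npy",s,allow_pickle=True)
print(cast("scene",[(342,165),(217,185)],.046),cast("scene",[(377,190)],.064))
E
```

```text
[ 6.49579203e-01 -6.40344340e-05  2.30552561e-01] [ 1.79993882e+02  7.79469604e-02 -3.80147944e-03] [-2.46319927 26.82555133 -0.66535464 91.86764769  0.34424139 61.38695506
 -3.22602112]
0.0187
[[ 0.3618378   0.25201228  0.046     ]
 [ 0.37296958 -0.18941425  0.046     ]] [[0.55168341 0.2750739  0.064     ]]validation failed for argument at $[0]...
```

View pics/w1.png

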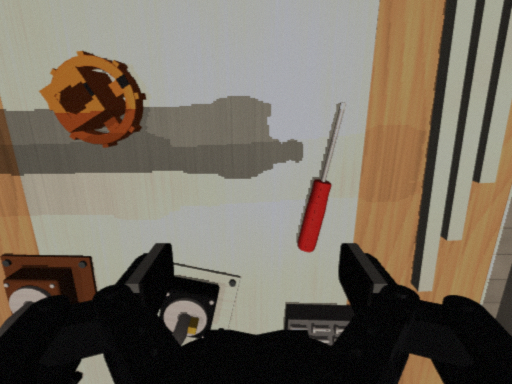

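The call was refused and the arm did not move. The rows probably need every key, so I'll retry with all of them.

```bash
python3 -m creep '[{"claw":85,"x":-47,"y":-20,"z":0,"rx":0,"ry":0,"rz":-7},{"claw":85,"x":-94,"y":-40,"z":0,"rx":0,"ry":0,"rz":-14},{"claw":85,"x":-141,"y":-60,"z":0,"rx":0,"ry":0,"rz":-21},{"claw":85,"x":-188,"y":-80,"z":0,"rx":0,"ry":0,"rz":-28},{"claw":85,"x":-188,"y":-80,"z":0,"rx":0,"ry":0,"rz":-28},{"claw":85,"x":-188,"y":-80,"z":0,"rx":0,"ry":0,"rz":-28},{"claw":85,"x":-188,"y":-80,"z":0,"rx":0,"ry":0,"rz":-28}]' && python3 - <<'E'
from h import *
s=read_state();i=grab_frame("wrist");cv2.imwrite("pics/w2.png",i);print(s["tool_pos"],s["ee_rot"],s["qpos"])
np.save("s2.npy",s,allow_pickle=True)
E
```

```text
t: 0.9
tool_pos: [0.4633, 0.0794, 0.2317]
ee_rot: [180.0, -0.1, 27.9]
force: [0.1, 0.1, -0.2]
opening: 0.0853
[0.46334164 0.0794345  0.23168995] [ 1.79956509e+02 -7.95619642e-02  2.78973545e+01] [ -5.04080933   9.85385419  -9.71949479 115.73833138   2.06393316
  54.47666497  12.08071634]
```

View pics/w2.png

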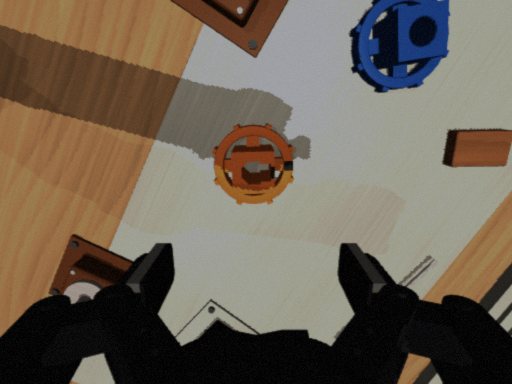

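Orange wheel is centred near (254,164), with its black tyre mark at (289,166) to the right. The boss sides look nearly square to the jaws. I'll measure it with a mask.

```bash
python3 - <<'E'
from h import *
np.set_printoptions(precision=4,suppress=True)
s=np.load("s2.npy",allow_pickle=True).item();i=cv2.imread("pics/w2.png")
h=cv2.cvtColor(i,cv2.COLOR_BGR2HSV);m=cv2.inRange(h,(4,170,80),(22,255,255));m[:, :200]=0;m[:,310:]=0;m[:110]=0;m[215:]=0
c=max(cv2.findContours(m,0,2)[0],key=cv2.contourArea);H=cv2.convexHull(c)
(x,y),r=cv2.minEnclosingCircle(H);e=cv2.fitEllipse(H);print((x,y,r),e)
C=cast("wrist",[(x,y)],.026,s)[0];print("centre tyre top",C, "diam",2*r*(s["tool_pos"][2]+.115)/282)
dk=(h[...,2]<45);dk[:, :278]=0;dk[:,296:]=0;dk[:150]=0;dk[185:]=0
p=np.argwhere(dk)[:,::-1].mean(0);P=cast("wrist",[p],.026,s)[0];v=P-C;print("mark",p,P,np.hypot(*v[:2]),np.degrees(np.arctan2(v[1],v[0])))
cv2.imwrite("pics/w2c.png",cv2.resize(i[115:215,205:305],(600,600),interpolation=cv2.INTER_CUBIC))
E
```

```text
(253.0, 163.52830505371094, 42.225860595703125) ((253.12521362304688, 163.62782287597656), (83.47867584228516, 83.89330291748047), 55.50254440307617)
centre tyre top [0.4555 0.0848 0.026 ] diam 0.10382469248782435
mark [287.8939 164.9394] [0.4948 0.1036 0.026 ] 0.04351487161455505 25.611967997876246
```

View pics/w2c.png

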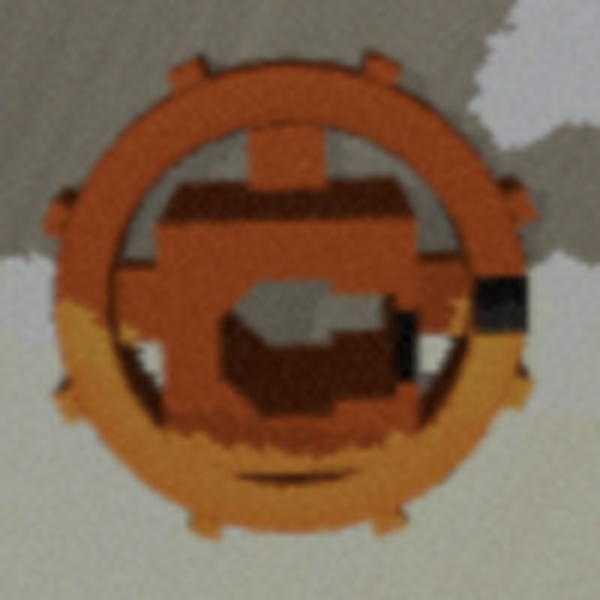

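```bash
python3 - <<'E'
from h import *
np.set_printoptions(precision=4,suppress=True)
s=np.load("s2.npy",allow_pickle=True).item()
B=cast("wrist",np.array([(157,221),(416,218),(420,452),(163,455)])/6+[204.5,114.5],.064,s);C=B.mean(0);print(B,C,np.linalg.norm(B-np.roll(B,1,0),axis=1))
for a,b in((0,1),(3,2)):
  v=B[b]-B[a];print(np.degrees(np.arctan2(v[1],v[0])))
R=Ro.from_euler("xyz",s["ee_rot"],degrees=True)
for c in (C,[.4555,.0848,.026],[.461,.081,.064]): print(R.inv().apply(np.array(c)-s["tool_pos"])*1000)
E
```

```text
[[0.4246 0.0917 0.064 ]
 [0.466  0.1144 0.064 ]
 [0.4882 0.0759 0.064 ]
 [0.4454 0.0525 0.064 ]] [0.456  0.0836 0.064 ] [0.0444 0.0472 0.0444 0.0488]
28.622422952065214
28.640273042294016
[ -4.725   -7.2575 167.6781]
[ -4.7055  -8.5671 205.6772]
[ -1.5699  -2.6065 167.686 ]
```

Wrist view gives boss sides of 47–49 mm, matching the 48 mm expected, and a yaw of 28.6°. The wrist and fixed cameras disagree by about 4 mm, so I'll take the wrist values. Descend and grip.

```bash
python3 -m creep '[{"claw":85,"x":-4,"y":-6,"z":45,"rx":0,"ry":0,"rz":-0.7},{"claw":85,"x":-4,"y":-6,"z":90,"rx":0,"ry":0,"rz":-0.7},{"claw":85,"x":-4,"y":-6,"z":135,"rx":0,"ry":0,"rz":-0.7},{"claw":85,"x":-4,"y":-6,"z":175,"rx":0,"ry":0,"rz":-0.7},{"claw":85,"x":-4,"y":-6,"z":198,"rx":0,"ry":0,"rz":-0.7},{"claw":85,"x":-4,"y":-6,"z":198,"rx":0,"ry":0,"rz":-0.7},{"claw":85,"x":-4,"y":-6,"z":198,"rx":0,"ry":0,"rz":-0.7},{"claw":60,"x":-4,"y":-6,"z":198,"rx":0,"ry":0,"rz":-0.7}]' && python3 -m creep '[{"claw":30,"x":0,"y":0,"z":0,"rx":0,"ry":0,"rz":0},{"claw":30,"x":0,"y":0,"z":0,"rx":0,"ry":0,"rz":0},{"claw":30,"x":0,"y":0,"z":0,"rx":0,"ry":0,"rz":0},{"claw":30,"x":0,"y":0,"z":0,"rx":0,"ry":0,"rz":0},{"claw":30,"x":0,"y":0,"z":0,"rx":0,"ry":0,"rz":0},{"claw":30,"x":0,"y":0,"z":0,"rx":0,"ry":0,"rz":0}]'
```

```text
t: 1.75
tool_pos: [0.4573, 0.0834, 0.0344]
ee_rot: [179.9, -0.1, 28.7]
force: [0.1, 0.4, 0.1]
opening: 0.0726
t: 2.35
tool_pos: [0.457, 0.0836, 0.0349]
ee_rot: [179.9, -0.2, 28.7]
force: [-0.4, -0.4, 5.1]
opening: 0.0472
```

Gripped at 47 mm. I'll lift, then go past the drive so the wrist camera can measure it with the wheel in hand.

```bash
python3 -m creep '[{"claw":30,"x":0,"y":0,"z":-25,"rx":0,"ry":0,"rz":0},{"claw":30,"x":0,"y":0,"z":-65,"rx":0,"ry":0,"rz":0},{"claw":30,"x":0,"y":0,"z":-105,"rx":0,"ry":0,"rz":0},{"claw":30,"x":0,"y":0,"z":-145,"rx":0,"ry":0,"rz":0},{"claw":30,"x":0,"y":0,"z":-185,"rx":0,"ry":0,"rz":0},{"claw":30,"x":0,"y":0,"z":-200,"rx":0,"ry":0,"rz":0},{"claw":30,"x":0,"y":0,"z":-200,"rx":0,"ry":0,"rz":0},{"claw":30,"x":0,"y":0,"z":-200,"rx":0,"ry":0,"rz":0}]' && python3 -m creep '[{"claw":30,"x":-10,"y":27,"z":0,"rx":0,"ry":0,"rz":4},{"claw":30,"x":-22,"y":60,"z":0,"rx":0,"ry":0,"rz":9},{"claw":30,"x":-34,"y":94,"z":0,"rx":0,"ry":0,"rz":14},{"claw":30,"x":-46,"y":127,"z":0,"rx":0,"ry":0,"rz":19},{"claw":30,"x":-58,"y":160,"z":0,"rx":0,"ry":0,"rz":24},{"claw":30,"x":-70,"y":193,"z":0,"rx":0,"ry":0,"rz":29},{"claw":30,"x":-70,"y":193,"z":0,"rx":0,"ry":0,"rz":29},{"claw":30,"x":-70,"y":193,"z":0,"rx":0,"ry":0,"rz":29}]'
```

```text
t: 3.15
tool_pos: [0.4551, 0.0832, 0.233]
ee_rot: [180.0, 0.0, 28.7]
force: [0.1, -0.1, -2.3]
opening: 0.0472
t: 3.95
tool_pos: [0.4857, -0.1198, 0.2314]
ee_rot: [-180.0, 0.2, -0.4]
force: [0.3, 1.4, -1.9]
opening: 0.0473
```

```bash
python3 -m creep '[{"claw":30,"x":5,"y":30,"z":0,"rx":0,"ry":0,"rz":3},{"claw":30,"x":11,"y":66,"z":0,"rx":0,"ry":0,"rz":6},{"claw":30,"x":17,"y":102,"z":0,"rx":0,"ry":0,"rz":9},{"claw":30,"x":23,"y":138,"z":0,"rx":0,"ry":0,"rz":12},{"claw":30,"x":29,"y":174,"z":0,"rx":0,"ry":0,"rz":15},{"claw":30,"x":33,"y":202,"z":0,"rx":0,"ry":0,"rz":15},{"claw":30,"x":33,"y":202,"z":0,"rx":0,"ry":0,"rz":15},{"claw":30,"x":33,"y":202,"z":0,"rx":0,"ry":0,"rz":15}]' && python3 - <<'E'
from h import *
s=read_state();i=grab_frame("wrist");cv2.imwrite("pics/w3.png",i);print(s["tool_pos"],s["ee_rot"],s["qpos"])
np.save("s3.npy",s,allow_pickle=True)
cv2.imwrite("pics/w3c.png",cv2.resize(i[0:300,130:430],(600,600),interpolation=cv2.INTER_CUBIC))
E
```

```text
t: 4.75
tool_pos: [0.5187, -0.3201, 0.2318]
ee_rot: [-179.9, 0.2, -15.2]
force: [0.2, 0.5, -1.8]
opening: 0.0471
[ 0.51866456 -0.32014561  0.23175708] [-1.79919074e+02  1.52960843e-01 -1.52301425e+01] [21.24995144 22.84643294  9.52216007 98.19050958 -4.32111606 59.48641849
 17.01499164]
```

View pics/w3c.png

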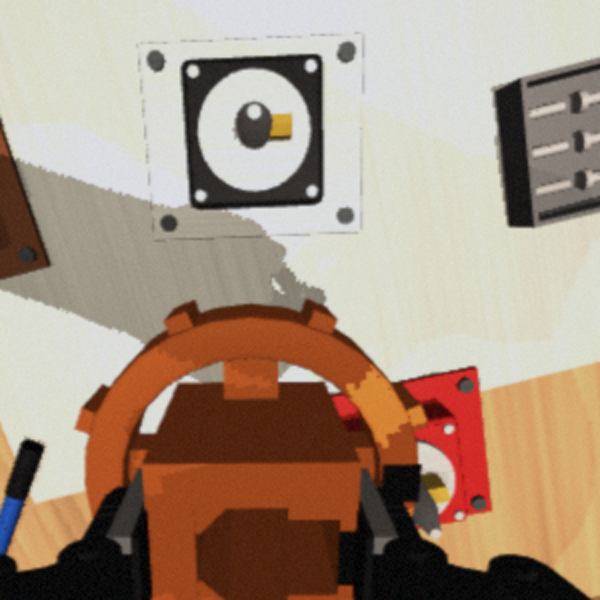

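The wrist crop shows the black drive's flange centre at crop (254,130), full-frame (257,65). The key is to its right at (282,126), with only slight rotation against the tool. The held wheel has its notch mark to the right. I'll measure the drive and the wheel's offset in the tool frame.

```bash
python3 - <<'E'
from h import *
np.set_printoptions(precision=4,suppress=True)
s=np.load("s3.npy",allow_pickle=True).item();i=cv2.imread("pics/w3.png");g=cv2.cvtColor(i,cv2.COLOR_BGR2GRAY)
m=(g<70).astype(np.uint8)*255;m[:, :205]=0;m[:,305:]=0;m[115:]=0
cs=[c for c in cv2.findContours(m,cv2.RETR_LIST,cv2.CHAIN_APPROX_NONE)[0] if cv2.contourArea(c)>500]
R=Ro.from_euler("xyz",s["ee_rot"],degrees=True)
T=lambda P:R.inv().apply(P-s["tool_pos"])*1000
for c in cs:
  H=cv2.convexHull(c);e=cv2.fitEllipse(H);r=cv2.minAreaRect(c);print(cv2.contourArea(c),e,r)
  P=cast("wrist",H[:,0],.046,s);(x,y),rad=cv2.minEnclosingCircle((P[:,:2]*1000).astype(np.float32))
  print(" world",x,y,rad,"tool ellipse ctr",T(cast("wrist",[e[0]],.046,s)))
h=cv2.cvtColor(i,cv2.COLOR_BGR2HSV);k=cv2.inRange(h,(18,150,60),(35,255,255));k[:, :240]=0;k[:,290:]=0;k[100:]=0
p=np.argwhere(k>0)[:,::-1].astype(float);print("key px",p.min(0),p.max(0),p.mean(0))
# plate corners (crop picks) at z~0 plate underside/top edge
pl=T(cast("wrist",np.array([(138,45),(363,34),(359,232),(154,240)])/2+[130,0],.004,s));print(pl,pl.mean(0));
for a,b in((0,1),(3,2)):v=pl[b]-pl[a];print("edge deg(tool)",np.degrees(np.arctan2(-v[1],v[0])))
gb=T(cast("wrist",np.array([(182,63),(322,55),(323,202),(191,208)])/2+[130,0],.044,s));print("gb",gb,gb.mean(0))
for a,b in((0,1),(3,2)):v=gb[b]-gb[a];print("edge deg(tool)",np.degrees(np.arctan2(-v[1],v[0])))
print("key tool",T(cast("wrist",[p.mean(0)],.07,s)))
# wheel in tool
tz=s["tool_pos"][2]
print("tyre far bottom rim",T(cast("wrist",[(255.8,152.5)],tz-.0349,s)), "tyre sides",T(cast("wrist",np.array([(85,470),(418,470)])/2+[130,0],tz-.009,s)))
print("boss top edge",T(cast("wrist",np.array([(145,464),(362,462)])/2+[130,0],tz+.0291,s)))
E
```

```text
2932.0 ((256.76092529296875, 64.42147827148438), (59.438743591308594, 64.49044036865234), 178.91915893554688) ((256.5000305175781, 64.50000762939453), (60.81117630004883, 60.81117630004883), 45.0)
 world 549.167724609375 -206.84481811523438 31.785768508911133 tool ellipse ctr [[   0.1545 -118.0265  185.9242]]
4887.5 ((258.4968566894531, 65.27770233154297), (84.13306427001953, 110.9603500366211), 86.64912414550781) ((256.98663330078125, 65.47625732421875), (74.42369842529297, 69.40528106689453), 87.20729064941406)
 world 548.8338012695312 -208.05616760253906 49.339656829833984 tool ellipse ctr [[   2.0047 -117.1925  185.9181]]
key px [265.  57.] [275.  68.] [270.0536  62.8661]
[[ -66.5002 -168.1746  228.1732]
 [  63.1004 -173.8764  227.8352]
 [  66.9622  -64.254   227.6701]
 [ -62.5353  -59.1914  228.0087]] [   0.2567 -116.3741  227.9218]
edge deg(tool) 2.51908793767016
edge deg(tool) 2.238770743693487
gb [[ -37.0486 -149.6216  188.0682]
 [  35.4962 -153.3759  187.8798]
 [  38.7442  -81.1671  187.7691]
 [ -34.4937  -77.903   187.9601]] [   0.6745 -115.5169  187.9193]
edge deg(tool) 2.9624657159152337
edge deg(tool) 2.5518911294125655
key tool [[  13.1361 -116.1307  161.8868]]
tyre far bottom rim [[ -0.9569 -46.6471  34.9686]] tyre sides [[-49.5113  -2.2942   9.1355]
 [ 47.5494  -2.4949   8.8766]]
boss top edge [[-24.1553 -21.5448 -29.0052]
 [ 22.934  -22.1131 -29.1301]]
```

Drive sits at tool (0.3, −117.5) mm, yaw +2.6°, which is world (0.549, −0.207); the fixed cameras agree within 3 mm. The held wheel is at tool (−0.7, +2.7). The target measured TCP is (0.5525, −0.2047), yaw −12.6, including +1.3 mm toward the key, where there is more slack.

```bash
python3 -m creep '[{"claw":30,"x":0,"y":-25,"z":0,"rx":0,"ry":0,"rz":-1},{"claw":30,"x":1,"y":-60,"z":0,"rx":0,"ry":0,"rz":-2},{"claw":30,"x":2,"y":-95,"z":15,"rx":0,"ry":0,"rz":-2.6},{"claw":30,"x":2.3,"y":-120,"z":40,"rx":0,"ry":0,"rz":-2.6},{"claw":30,"x":2.3,"y":-120,"z":70,"rx":0,"ry":0,"rz":-2.6},{"claw":30,"x":2.3,"y":-120,"z":75,"rx":0,"ry":0,"rz":-2.6},{"claw":30,"x":2.3,"y":-120,"z":75,"rx":0,"ry":0,"rz":-2.6},{"claw":30,"x":2.3,"y":-120,"z":75,"rx":0,"ry":0,"rz":-2.6}]' && python3 -m creep '[{"claw":30,"x":0,"y":0,"z":0,"rx":0,"ry":0,"rz":0},{"claw":30,"x":0,"y":0,"z":0,"rx":0,"ry":0,"rz":0},{"claw":30,"x":0,"y":0,"z":0,"rx":0,"ry":0,"rz":0}]'; python3 - <<'E'
from h import *
s=read_state();print(s["tool_pos"],s["ee_rot"])
s,d,w=[grab_frame(n) for n in("scene","side","wrist")]
def c(i,x,y,h=40):return cv2.resize(i[y-h:y+h,x-h:x+h],(400,400),interpolation=cv2.INTER_CUBIC)
cv2.imwrite("pics/pre.png",np.hstack([c(s,224,205),c(d,299,210)]));cv2.imwrite("pics/w4.png",w)
E
```

```text
t: 5.6
tool_pos: [0.5534, -0.207, 0.1596]
ee_rot: [180.0, -0.1, -12.7]
force: [0.9, -0.6, -1.5]
opening: 0.0468
t: 5.9
tool_pos: [0.553, -0.207, 0.1591]
ee_rot: [180.0, -0.1, -12.7]
force: [-0.2, -0.0, -2.2]
opening: 0.0473
[ 0.5530412  -0.20700099  0.15911465] [ 1.79994213e+02 -8.21621628e-02 -1.27389461e+01]
```

View pics/pre.png

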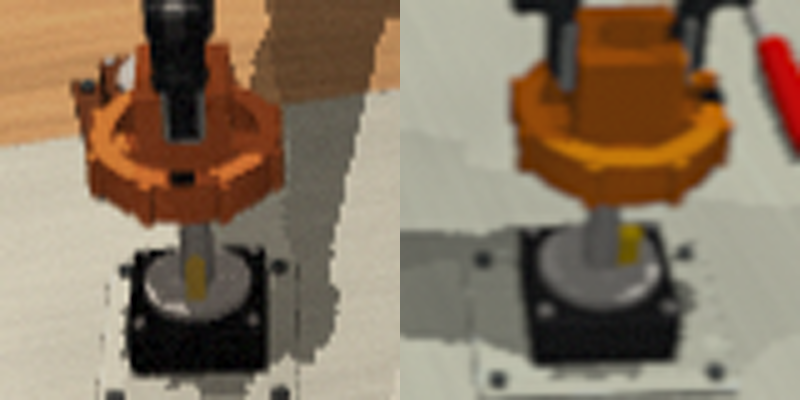

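```bash
python3 - <<'E'
from h import *
def pr(n,P):
    c=get_calibration(n);return cv2.projectPoints(np.array([P],float),c["rvec"],c["tvec"],c["mtx"],None)[0][0,0]
for n,f,o in(("scene",(.5485,-.2051),(184,165)),("side",(.5514,-.2076),(259,170))):
  q=lambda P:(pr(n,P)-o)*5
  print(n,[q((*f,z)).round(1) for z in(.046,.104,.137,.186)], "per mm x,y",(q((f[0]+.01,f[1],.137))-q((*f,.137)))/10,(q((f[0],f[1]+.01,.137))-q((*f,.137)))/10)
  i=cv2.imread("pics/pre.png")[:, :400] if n=="scene" else cv2.imread("pics/pre.png")[:,400:]
  h=cv2.cvtColor(i,cv2.COLOR_BGR2HSV);m=cv2.inRange(h,(4,150,60),(22,255,255))
  for r in (140,150,160,170,180): x=np.where(m[r])[0];print(r,x.min(),x.max(),end="; ")
  print()
E
```

```text
scene [array([194.9, 274.1]), array([190.3, 191.4]), array([187.5, 141.8]), array([183.1,  64.8])] per mm x,y [0.36546568 1.05971675] [ 1.84629012 -0.27911344]
140 86 280; 150 87 281; 160 87 282; 170 90 282; 180 90 282; 
side [array([197.4, 257.5]), array([204.9, 169.4]), array([209.5, 116.1]), array([216.6,  32.1])] per mm x,y [ 1.95785888 -0.35276505] [-0.74881808 -1.21113487]
140 119 325; 150 122 324; 160 121 322; 170 127 307; 180 147 299;
```

Fixed cameras put the wheel about (+4, −3.5) mm off the axis. The wrist-based target says (+0.5, −2.3). I'll shift by the middle value, tool (−2.3, −2.4), then start over the cone.

```bash
python3 -m creep '[{"claw":30,"x":-2.3,"y":-2.4,"z":0,"rx":0,"ry":0,"rz":0},{"claw":30,"x":-2.3,"y":-2.4,"z":8,"rx":0,"ry":0,"rz":0},{"claw":30,"x":-2.3,"y":-2.4,"z":18,"rx":0,"ry":0,"rz":0},{"claw":30,"x":-2.3,"y":-2.4,"z":28,"rx":0,"ry":0,"rz":0},{"claw":30,"x":-2.3,"y":-2.4,"z":36,"rx":0,"ry":0,"rz":0},{"claw":30,"x":-2.3,"y":-2.4,"z":44,"rx":0,"ry":0,"rz":0},{"claw":30,"x":-2.3,"y":-2.4,"z":48,"rx":0,"ry":0,"rz":0},{"claw":30,"x":-2.3,"y":-2.4,"z":48,"rx":0,"ry":0,"rz":0}]'
python3 -m creep '[{"claw":30,"x":0,"y":0,"z":0,"rx":0,"ry":0,"rz":0},{"claw":30,"x":0,"y":0,"z":0,"rx":0,"ry":0,"rz":0}]'
```

```text
t: 6.85
tool_pos: [0.5506, -0.2036, 0.1094]
ee_rot: [-180.0, 0.1, -12.7]
force: [-0.6, -0.2, -2.0]
opening: 0.047
t: 7.05
tool_pos: [0.5514, -0.2038, 0.1107]
ee_rot: [180.0, -0.1, -12.7]
force: [-0.2, 0.0, -2.1]
opening: 0.0468
```

There's no contact yet, with the wheel's underside at about 76 mm and over the cone. Next is slow entry over the key.

```bash
python3 -m creep '[{"claw":30,"x":0,"y":0,"z":3,"rx":0,"ry":0,"rz":0},{"claw":30,"x":0,"y":0,"z":5,"rx":0,"ry":0,"rz":0},{"claw":30,"x":0,"y":0,"z":7,"rx":0,"ry":0,"rz":0},{"claw":30,"x":0,"y":0,"z":9,"rx":0,"ry":0,"rz":0},{"claw":30,"x":0,"y":0,"z":11,"rx":0,"ry":0,"rz":0},{"claw":30,"x":0,"y":0,"z":12,"rx":0,"ry":0,"rz":0},{"claw":30,"x":0,"y":0,"z":12,"rx":0,"ry":0,"rz":0}]'
```

```text
t: 7.75
tool_pos: [0.5509, -0.2037, 0.0981]
ee_rot: [180.0, 0.0, -12.7]
force: [0.0, -0.2, -1.5]
opening: 0.0471
```

The key is in the notch (underside about 63 mm, no force). Now the rest of the way home.

```bash
python3 -m creep '[{"claw":30,"x":0,"y":0,"z":4,"rx":0,"ry":0,"rz":0},{"claw":30,"x":0,"y":0,"z":8,"rx":0,"ry":0,"rz":0},{"claw":30,"x":0,"y":0,"z":12,"rx":0,"ry":0,"rz":0},{"claw":30,"x":0,"y":0,"z":14,"rx":0,"ry":0,"rz":0},{"claw":30,"x":0,"y":0,"z":15.5,"rx":0,"ry":0,"rz":0},{"claw":30,"x":0,"y":0,"z":16.5,"rx":0,"ry":0,"rz":0},{"claw":30,"x":0,"y":0,"z":16.5,"rx":0,"ry":0,"rz":0}]'
```

```text
t: 8.45
tool_pos: [0.551, -0.2037, 0.0817]
ee_rot: [180.0, 0.0, -12.7]
force: [0.1, -1.1, -1.6]
opening: 0.0471
```

```bash
python3 -m creep '[{"claw":85,"x":0,"y":0,"z":0,"rx":0,"ry":0,"rz":0},{"claw":85,"x":0,"y":0,"z":0,"rx":0,"ry":0,"rz":0},{"claw":85,"x":0,"y":0,"z":0,"rx":0,"ry":0,"rz":0},{"claw":85,"x":0,"y":0,"z":0,"rx":0,"ry":0,"rz":0},{"claw":85,"x":0,"y":0,"z":0,"rx":0,"ry":0,"rz":0},{"claw":85,"x":0,"y":0,"z":-10,"rx":0,"ry":0,"rz":0},{"claw":85,"x":0,"y":0,"z":-30,"rx":0,"ry":0,"rz":0},{"claw":85,"x":0,"y":0,"z":-60,"rx":0,"ry":0,"rz":0}]' && python3 -m creep '[{"claw":85,"x":0,"y":0,"z":-40,"rx":0,"ry":0,"rz":0},{"claw":85,"x":0,"y":0,"z":-80,"rx":0,"ry":0,"rz":0},{"claw":85,"x":0,"y":0,"z":-110,"rx":0,"ry":0,"rz":0},{"claw":85,"x":0,"y":0,"z":-110,"rx":0,"ry":0,"rz":0},{"claw":85,"x":0,"y":0,"z":-110,"rx":0,"ry":0,"rz":0}]'; python3 - <<'E'
from h import *
st=read_state();s,d,w=[grab_frame(n) for n in("scene","side","wrist")]
def c(i,x,y,h=30):return cv2.resize(i[y-h:y+h,x-h:x+h],(400,400),interpolation=cv2.INTER_CUBIC)
cv2.imwrite("pics/post.png",np.hstack([c(s,224,215),c(d,299,220)]))
# wheel boss top / blue check
for n,i in(("scene",s),("side",d)):
  o=cv2.imread(f"pics/{n}0.png")
  for im in(o,i):
    m=cv2.inRange(cv2.cvtColor(im,cv2.COLOR_BGR2HSV),(105,150,60),(125,255,255));sl=(slice(170,225),slice(350,405)) if n=="scene" else (slice(118,160),slice(225,270))
    print(n,"blue",np.argwhere(m[sl]>0).mean(0).round(1))
h=cv2.cvtColor(w,cv2.COLOR_BGR2HSV);m=cv2.inRange(h,(4,170,60),(20,255,255))
k=max(cv2.findContours(m,0,2)[0],key=cv2.contourArea);(x,y),r=cv2.minEnclosingCircle(k)
print("wheel",cast("wrist",[(x,y)],.072,st),x,y,r,st["tool_pos"])
E
```

```text
t: 9.25
tool_pos: [0.55, -0.2033, 0.1416]
ee_rot: [-180.0, 0.2, -12.7]
force: [0.3, -0.5, -0.8]
opening: 0.0853
t: 9.75
tool_pos: [0.5512, -0.2038, 0.2531]
ee_rot: [180.0, -0.1, -12.7]
force: [-0.5, -0.7, -0.0]
opening: 0.0849
scene blue [27.9 25.9]
scene blue [27.3 26.2]
side blue [21.6 22.1]
side blue [21.6 22. ]
wheel [[ 0.55155109 -0.20351912  0.072     ]] 256.3235168457031 173.6764678955078 45.133609771728516 [ 0.55123227 -0.2037924   0.25308317]
```

View pics/post.png

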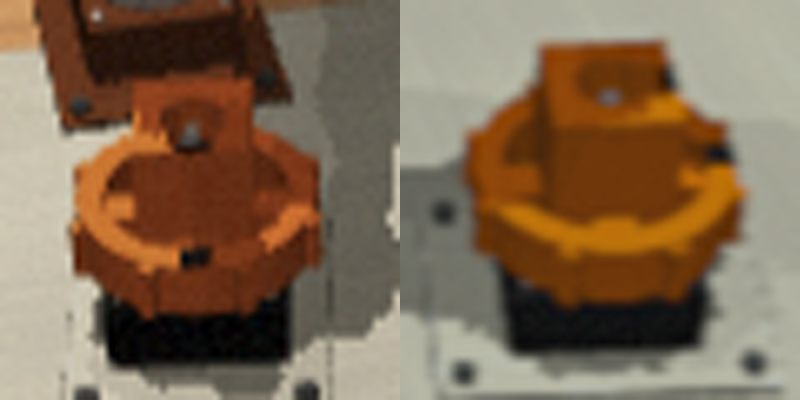

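The wheel sits flat on the drive, with the shaft tip inside the bore (crop (192,132) and (608,97)), the notch mark toward the key side, and the gripper clear.

```bash
python3 -c "from cell import *;print(sign_off())"
```

```text
the job is handed in; nothing more can be done
None
```

I fitted the orange wheel onto the black drive unit's shaft, with the key in its notch, let go of it and handed the job in at about 10 s of robot time. No verdict is reported.

**How it went in:** I gripped the wheel by its boss and turned it about 41° to line the notch up with the key. It went down with no sign of contact force at any stage. The tool height put its underside at about 47 mm just before release; fully home is 46 mm.

**Last checks:**
- **Seating:** the final pictures show the wheel level, with the shaft tip inside the bore and the notch mark on the key side.
- **Centring:** the wrist camera puts the wheel at (0.5516, −0.2035), against a flange measured at about (0.549, −0.207). That is roughly 4 mm apart, inside the 10 mm allowed and near the fit's own play.
- **Blue wheel:** it had shifted by less than 1 pixel in both fixed views.
- **Gripper:** it is open and clear, about 14 cm above the wheel.

**What disagreed or failed:**
- The wrist and fixed cameras differed by 2–5 mm, so I corrected to a middle value before lowering.
- My first move call was refused because its rows left out some keys; nothing moved.

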